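# Reverse the ratchet and crack a seized wheel nut loose

### The arm

A 6-joint arm with a two-finger parallel gripper is mounted at the origin on the work surface. World frame = base frame: x ahead of the robot, y to its left, z up, the work surface at z = 0. Lengths are in m, angles in rad, forces in N, time in s.
With the tool pointing down it reaches from about 0.375 to 0.9 m from the base axis. Payload 3.1 kg.
Tool frame: the origin (TCP) lies between the finger pads; the fingertips stand manip.finger_overhang ahead of it and the grasp point (between the pads) lies 5 mm behind it (manip.finger_overhang is the distance from the TCP to the fingertips, in m); z points along the fingers, y is the line along which they close (so a half turn about z gives the same grasp; the last joint's range is limited). The gripper opens to 85 mm and grips with 20 to 120 N. Pads are 22 mm wide; open, the fingers measure 114 mm over their backs; the gripper's body (76 mm by 85 mm) begins 54 mm behind the grasp point. The pads swing forward as they close: fully open they stand 13 mm farther back than shut.
Start: joints at [-1.335, 0.527, 1.433, -0, 1.181, -0.178], TCP at [0.251, -0.572, 0.222] pointing down, gripper open.
Joint ranges: [-3.08, 3.08], [-0.75, 2.2], [0.22, 2.44], [-1.43, 4.57], [0, 2.65], [-2.85, 2.85]. Speed limits (rad/s): [2.79, 2.79, 3.14, 3.14, 3.14, 3.14].

### API

Orientations are given as a unit quaternion [x, y, z, w].
In Python, from station import manip gives the robot as it stands.
- The arm moves only by the tool drive_tool, never from a script. Its argument "plan" is a list of rows, each a list of 7 numbers: the shift along the tool's x, y, z in m, then the turn, a rotation vector about the tool's x, y, z in degrees, then the opening, from -1 (shut) to 1 (fully open). In form: [[x, y, z, wx, wy, wz, gripper], ...]. A call has 1 to 10 rows; each row shifts and turns the commanded pose from where the row before left it, along the tool's axes as they then stand; what a row does not reach is not made up. A row lasts 1/10 s, in which the tool goes at most 50 mm and 8.59 degrees, less where a joint would pass 70% of its speed; a pose out of reach is approached as far as the arm can. A call is refused whole if a number of a shift passes 0.05 or a number of a turn 8.59, either way. A call with a gripper value outside its range is refused whole. The fingers move at their own pace and stop on an object; "newtons" is the grip in N (left out, the last holds). Time passes only in rows, so rows that do not move let the fingers close. It gives the time, the measured TCP pose, the force, the opening and the grip force at its end, in the units of the state.
- manip.sense(): the state, without advancing time (a new reading comes with each control period).
- manip.snapshot(name): name is "scene" or "top" or "wrist"; returns a dict with "image" (420x560x3 uint8, red, green, blue), "z_map" (420x560 float32, m along the optical axis (not along the pixel's ray), 0 where there is no reading), "fov_y" (degrees; the focal length in pixels is half the picture's height over the tangent of half this angle, whatever the lens; pixels are square), "cx", "cy" (the principal point, pixels), "extrinsics" (4x4, takes a point from camera to world coordinates); the wrist camera has in their place "mount" (4x4, takes a point from camera to tool coordinates, whose origin is the TCP and whose axes are the flange's). Camera axes: x right, y up, looking along -z (the intrinsics and any distortion apply to the point x, -y, -z); pixel columns grow to the right and rows downward; lengths in m; the calibration is good to about 2 mm. A picture is of the moment at which its call begins: read the wrist's pose just before it.
- manip.sign_off(): hands the job in; it is judged then, once.
The state is a dict: "t": time; "q": joint angles; "qd": joint speeds; "tau": joint torques, N m; "tcp_pos": TCP position; "tool_rot": TCP orientation; "force": force on the tool from outside, world axes, zero at the start; "ft_torque": the same for the moment, N m; "finger_gap": opening from 0.0 (shut) to 1.0 (fully open); "gripper_force": force on a finger pad.
Only numpy, scipy, OpenCV 4.12 (cv2) and the standard library are available. Lean on these libraries where they do the work, as an engineer would, in place of code of your own. Each camera call takes 0.05 s, during which the arm holds its last target. There are 200 camera calls.

### The job

The ratchet wrench sits on a tight wheel nut of the trailer hub, but it is set to tighten. Press its direction lever over to the loosening side first, until it clicks over, then swing the handle anticlockwise (seen from above) to back the nut off by 30 to 60 degrees. Be firm but gentle with the lever and the handle, never tighten the nut further, leave the wrench on the nut with the lever still on loosening, and do not disturb the other things on the table.

Things in the scene. Friction and masses are not known exactly. Their poses are not given: they have to be found in the camera images.
- hub: steel trailer wheel hub, flange 156 mm across, cap in the middle (top 59 mm over the table), four studs, on a plywood board 240 x 240 x 18 mm; fixed. Origin under the board's centre, z up. Three studs carry bare nuts (top 58 mm); the one 50 mm from the centre on the hub's -y side carries the nut to loosen, under socket and wrench
- wrench_head (a point): middle of the top face of the wrench's steel head, over the nut's axis, 107 mm over the table; head 44 mm wide, 22 mm thick. x axis along the handle from head to grip, z up, y to the left of x. The wrench cannot lift off: it only turns about this vertical axis
- wrench_grip (a point): centre line of the round handle, 150 mm from the nut's axis, 96 mm over the table; the level grip is 24 mm thick, 110 to 220 mm from the axis; nearer the head is a 16 mm shank. Axes as wrench_head. Nothing below its swing is higher than 60 mm
- wrench (a joint): angle of the wrench about the nut's axis, rad, positive anticlockwise from above; 0 when the handle points along the hub's -y, limits -1.0 and 1.7. Stiff by itself (0.3 N m), stays where it is left. Ratchet teeth are 0.39 rad apart: up to that much swing is idle before it takes the nut along
- lever_tab (a point): middle of the direction lever's thumb tab, 119 mm over the table; a dark steel upright 8 mm along the lever by 10 mm across, top at 127 mm. The lever lies flat on the head, hinged about a vertical pin at the neck (35 mm from the nut's axis towards the handle) and points back over the head; the tab is 30 mm from the pin. x axis: tab to pin
- lever (a joint): lever angle, rad, anticlockwise positive. -0.45 to -0.37 tightens (tab on wrench_head's +y side, right when looking from handle to head), 0.37 to 0.45 loosens (tab at -y). Stiff: 12 to 15 N at the tab moves it; it stays where left up to 0.28, beyond that it clicks over; hard stop anywhere from 0.37 (pawl on a tooth, drops in when swung) to 0.45
- nut (a joint): angle of the nut, rad, positive anticlockwise = loosening; within 0.06 of 0 at the start. 1.5 N m of friction: 10 N at wrench_grip, 12 N with the wrench's own stiffness
- spare_socket: a spare steel socket standing on the hub's board, 26 mm across, 34 mm tall; origin under its centre; to be left alone
- loose_nut: a loose hexagon nut lying on the hub's board, 19 mm across flats, 14 mm tall; origin under its centre; to be left alone
- jar: a closed amber jar, 86 mm across, 130 mm tall; origin under its centre; to be left alone
- jar_band: a flat ring band for a jar, 86 mm across, 14 mm tall; origin under its centre; to be left alone
- flask: a blue steel flask, 74 mm across, 230 mm tall; origin under its centre; to be left alone
- mug: a white mug, 82 mm across, 90 mm tall; origin under its centre; to be left alone
- screwdriver: a screwdriver lying on the table; to be left alone
- tin: an open low tin, 120 by 90 by 30 mm; origin under its centre; to be left alone

How it is judged:
On the way, in this order (a step that is already met when the one before it is completed fails the run):
1. the direction lever is over on the loosening side, the nut not yet turned (value of joint lever above 0.33 rad and value of joint nut below 0.2 rad), for 0.2 s.
2. the nut is backed off by 30 degrees or more (value of joint nut above 0.5 rad), for 0.1 s.
At the end, for the whole second after the job is handed in: the nut is backed off by 0.5 to 1.1 rad (about 30 to 60 degrees) and at rest with the wrench still on it, and the direction lever is still on the loosening side (above 0.33 rad) (value of joint nut between 0.5 and 1.1 rad and value of joint lever above 0.33 rad and velocity of joint each of nut, wrench below 0.05 rad/s); the robot touches nothing.
It fails at once if more than 25 N on the direction lever (contact force between the fingers and lever above 25 N).
It fails at once if more than 30 N on the wrench (contact force between the arm and wrench above 30 N).
It fails at once if the nut is tightened further (value of joint nut below -0.2 rad).
It fails at once if a bystander is pushed more than 30 mm away (distance of any of spare_socket, loose_nut, jar, jar_band, flask, mug, screwdriver, tin from where it was at the start of the episode above 0.03 m).
It also fails if it takes over 64 s, if anything falls off the work surface, if the arm or the gripper's body presses on something with over 40 N, if the wrist force passes 120 N, or if a joint passes its speed limit or range.

## Working session

There is one attempt and no reset: what is moved stays moved. The work goes in short steps, Python scripts to look and compute and a tool call to move; the robot and the scene stay as the last step left them, time stands still between calls to the robot, and variables do not carry over. Pictures are saved under pics/ and viewed, at most 10 in all, crops included, and the job is handed in when it is done.

Besides the shell and the picture viewer there is one more tool, called after "Call:" by a JSON object that holds its "name" and its "arguments". drive_tool: Moves the arm, as the interface text tells. Its arguments: {"type":"object","properties":{"plan":{"type":"array"},"newtons":{"type":"number"}},"required":["plan"]}

```bash
mkdir -p pics; cat > h.py <<'E'
import numpy as np,cv2
from station import manip
def cam(n):
    s=manip.sense(); d=manip.snapshot(n)
    im=d["image"]; f=im.shape[0]/2/np.tan(np.radians(d["fov_y"]/2))
    if "extrinsics" in d: T=np.array(d["extrinsics"])
    else:
        from scipy.spatial.transform import Rotation as R
        T=np.eye(4);T[:3,:3]=R.from_quat(s["tool_rot"]).as_matrix();T[:3,3]=s["tcp_pos"];T=T@np.array(d["mount"])
    return dict(im=im,z=d["z_map"],f=f,cx=d["cx"],cy=d["cy"],T=T,keys=list(d.keys()),d=d)
def cloud(c):
    v,u=np.mgrid[:c["im"].shape[0],:c["im"].shape[1]]
    z=c["z"];P=np.stack([(u-c["cx"])/c["f"]*z,-(v-c["cy"])/c["f"]*z,-z],-1)
    return P@c["T"][:3,:3].T+c["T"][:3,3]
def ray(c,u,v,h):
    d=c["T"][:3,:3]@np.array([(u-c["cx"])/c["f"],-(v-c["cy"])/c["f"],-1]);o=c["T"][:3,3]
    return o+d*(h-o[2])/d[2]
def save(c,n): cv2.imwrite("pics/"+n,c["im"][:,:,::-1])
E
python3 - <<'E'
from h import *
print(manip.sense(), manip.finger_overhang)
for n in("scene","top","wrist"):
    c=cam(n);save(c,n+".png");print(n,c["keys"],c["f"],c["cx"],c["cy"],c["T"][:3].round(3).tolist(),{k:v for k,v in c["d"].items() if k not in("image","z_map","extrinsics","mount")})
    P=cloud(c);np.save(n+"P.npy",P);np.save(n+"I.npy",c["im"])
E
```

```text
{'t': 0.0, 'q': array([-1.33549249e+00,  5.28488211e-01,  1.43394561e+00, -1.89863357e-05,
        1.18141219e+00, -1.78520369e-01]), 'qd': array([-0.00018617,  0.00014312, -0.00057168, -0.0010421 , -0.00204111,
       -0.00075664]), 'tau': array([-2.13842824e-03, -4.42357099e+01, -1.78024095e+01, -2.11633451e-04,
        8.42261827e-03, -4.86239230e-06]), 'tcp_pos': array([ 0.25115005, -0.5714828 ,  0.22120635]), 'tool_rot': array([ 9.78668590e-01,  2.05442259e-01, -4.07589208e-05, -1.12597266e-03]), 'force': array([ 1.01685581,  0.47448344, -0.23301331]), 'ft_torque': array([0.03828176, 0.00870781, 0.02747878]), 'gripper_force': 0.0, 'finger_gap': 0.9982605945052302} 0.014
scene ['image', 'z_map', 'fov_y', 'cx', 'cy', 'extrinsics'] 452.7486556054738 278.42425996791417 207.88065571465052 [[0.404, -0.796, 0.451, 1.025], [0.915, 0.349, -0.202, -0.21], [0.003, 0.494, 0.869, 1.053]] {'fov_y': 49.766901132279614, 'cx': 278.42425996791417, 'cy': 207.88065571465052}
top ['image', 'z_map', 'fov_y', 'cx', 'cy', 'extrinsics'] 497.00013634275166 284.22630021324636 210.0410813199698 [[-0.013, 0.994, -0.105, 0.371], [-1.0, -0.011, 0.014, 0.033], [0.013, 0.106, 0.994, 1.604]] {'fov_y': 45.811528046203044, 'cx': 284.22630021324636, 'cy': 210.0410813199698}
wrist ['image', 'z_map', 'fov_y', 'cx', 'cy', 'mount'] 304.8386025216502 275.3073032782909 209.63199729220057 [[0.402, 0.865, 0.301, 0.329], [-0.916, 0.381, 0.129, -0.539], [-0.002, -0.327, 0.945, 0.372]] {'fov_y': 69.12506811615859, 'cx': 275.3073032782909, 'cy': 209.63199729220057}
```

View pics/scene.png

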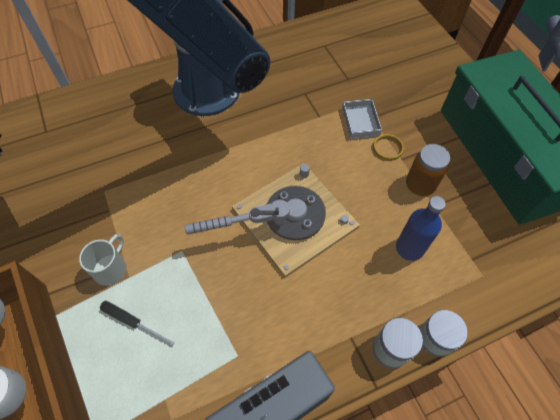

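View pics/top.png

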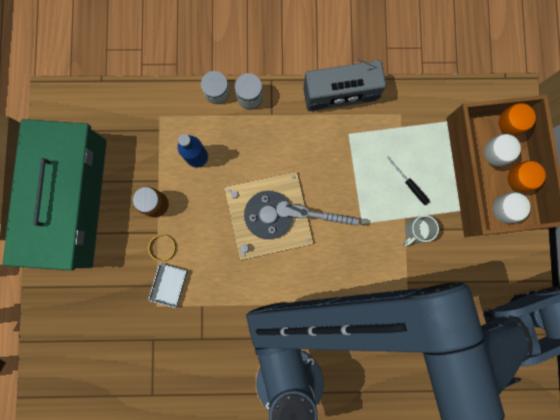

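The scene view shows the wrench head at about (265,212) with the handle running to (188,228). In the top view the head is at about (287,209), the handle end at (367,221) and the hub centre at (269,214). I'll measure these from the depth data.

```bash
python3 - <<'E'
from h import *
for n,(u0,u1,v0,v1) in {"scene":(180,330,160,250),"top":(250,375,190,240)}.items():
    P=np.load(n+"P.npy")[v0:v1,u0:u1].reshape(-1,3)
    for lo,hi in((.1,.112),(.114,.135),(.055,.063)):
        Q=P[(P[:,2]>lo)&(P[:,2]<hi)]
        print(n,lo,len(Q),Q.mean(0).round(4),Q.min(0).round(3),Q.max(0).round(3))
    Q=P[(P[:,2]>.085)&(P[:,2]<.135)]
    m=Q[:,:2].mean(0);w,V=np.linalg.eigh(np.cov((Q[:,:2]-m).T));print("axis",m,V[:,1],np.ptp((Q[:,:2]-m)@V[:,1]))
    im=np.load(n+"I.npy")[v0:v1,u0:u1]
    cv2.imwrite(f"pics/{n}c.png",cv2.resize(im[:,:,::-1],None,fx=5,fy=5,interpolation=cv2.INTER_CUBIC))
# board corners/plane
P=np.load("topP.npy");I=np.load("topI.npy")
m=((P[...,2]>.012)&(P[...,2]<.024)).astype(np.uint8);m[:, :215]=0;m[:,325:]=0;m[:165]=0;m[265:]=0
Q=P[m>0];r=cv2.minAreaRect(Q[:,:2].astype(np.float32));print(r,len(Q))
Q=P[180:250,235:310].reshape(-1,3);Q=Q[(Q[:,2]>.025)&(Q[:,2]<.045)];print("flange",cv2.minEnclosingCircle(Q[:,:2].astype(np.float32)),np.median(Q,0))
E
```

```text
scene 0.1 972 [ 0.5198 -0.0777  0.1068] [ 0.484 -0.213  0.1  ] [0.559 0.036 0.112]
scene 0.114 45 [ 0.5345 -0.0232  0.1191] [ 0.515 -0.056  0.114] [0.55  0.006 0.13 ]
scene 0.055 359 [0.5246 0.0655 0.0587] [ 0.412 -0.001  0.055] [0.583 0.143 0.063]
axis [ 0.52243779 -0.07387929] [0.18198714 0.98330091] 0.25237345687225954
top 0.1 585 [ 0.5164 -0.0718  0.106 ] [ 0.485 -0.212  0.1  ] [0.555 0.033 0.112]
top 0.114 33 [ 0.5307 -0.026   0.1189] [ 0.502 -0.195  0.114] [0.547 0.034 0.13 ]
top 0.055 217 [0.5201 0.0645 0.0584] [0.467 0.034 0.055] [0.577 0.118 0.063]
axis [ 0.5159355  -0.07387231] [0.17711868 0.9841895 ] 0.25134745022046806
((0.53570955991745, 0.0696571096777916), (0.28804394602775574, 0.27008071541786194), 6.826876640319824) 3060
flange ((0.5147615671157837, 0.05324157699942589), 0.1407453566789627) [0.5081329  0.0742058  0.03882799]
```

View pics/scenec.png

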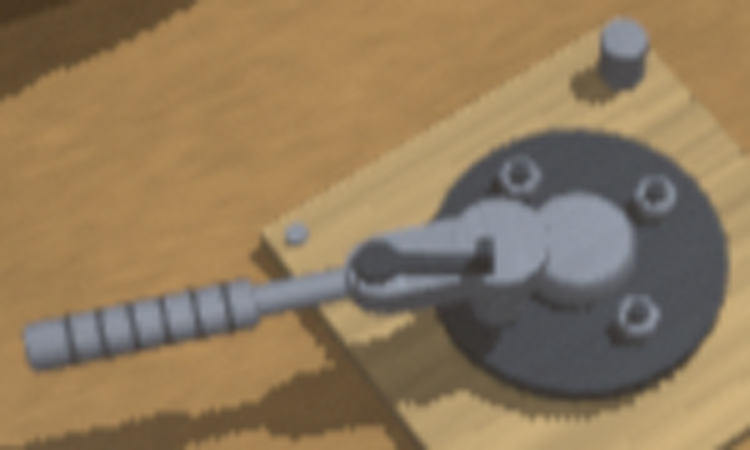

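The crop shows the lever pin at about (378,262), the dark tab at (487,255), and the head top near (500,240). The tab is on the +x world side, so loosening means pushing it towards -x and then swinging the handle towards +x. I'll move in for a close look.

Call:
{"name": "drive_tool", "arguments": {"plan": [[0.033,-0.031,-0.003,0,0,0,-1],[0.033,-0.031,-0.003,0,0,0,-1],[0.033,-0.031,-0.003,0,0,0,-1],[0.033,-0.031,-0.003,0,0,0,-1],[0.033,-0.031,-0.003,0,0,0,-1],[0.033,-0.031,-0.003,0,0,0,-1],[0.033,-0.031,-0.003,0,0,0,-1],[0.033,-0.031,-0.003,0,0,0,-1],[0.033,-0.031,-0.003,0,0,0,-1],[0.033,-0.031,-0.003,0,0,0,-1]]}}

```text
t: 1.15
tcp_pos: [0.4291, -0.1539, 0.2523]
tool_rot: [0.979, 0.205, 0.0, -0.0]
force: [1.6, -1.0, -0.2]
finger_gap: 0.001
gripper_force: 0.0
```

Call:
{"name": "drive_tool", "arguments": {"plan": [[0.033,-0.031,-0.003,0,0,0,-1],[0.033,-0.031,-0.003,0,0,0,-1],[0.033,-0.031,-0.003,0,0,0,-1],[0,0,0,0,0,8.5,-1],[0,0,0,0,0,8.5,-1],[0,0,0,0,0,8.5,-1],[0,0,0,0,0,8.5,-1],[0,0,0,0,0,0,-1],[0,0,0,0,0,0,-1]]}}

```text
t: 2.05
tcp_pos: [0.4819, -0.0307, 0.2611]
tool_rot: [0.996, -0.088, -0.0, -0.0]
force: [-0.2, -0.6, -0.2]
finger_gap: -0.001
gripper_force: 0.0
```

```bash
python3 - <<'E'
from h import *
s=manip.sense();print(s["t"],s["q"].round(3),s["tcp_pos"].round(4),s["tool_rot"].round(4),s["force"].round(2),s["finger_gap"])
c=cam("wrist");save(c,"w1.png");np.save("w1P.npy",cloud(c))
c2=cam("wrist");import pickle;pickle.dump({k:c[k] for k in("f","cx","cy","T","im")},open("w1.pkl","wb"))
E
```

```text
2.05 [-0.296  0.285  1.73  -0.     1.126  1.452] [ 0.4819 -0.0307  0.2611] [ 9.961e-01 -8.820e-02 -2.000e-04 -0.000e+00] [-0.24 -0.58 -0.16] -0.0007548284721587519
```

View pics/w1.png

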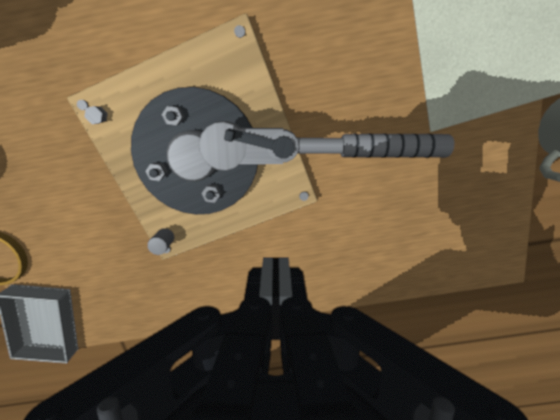

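The wrist view shows the head circle at about (223,146), the tab at (230,135), the pin at (285,147), the grip from (345,146) to (452,146), and the closed fingers at (275,275). Next I'll cast rays through these points and cross-check them with the depth.

```bash
python3 - <<'E'
from h import *
import pickle
c=pickle.load(open("w1.pkl","rb"));P=np.load("w1P.npy")
for n,u,v,h in(("head",223,146,.107),("tab",230,133,.127),("pin",285,147,.112),("g0",345,146,.108),("g1",452,146,.108)):
    print(n,ray(c,u,v,h).round(4), P[v,u].round(4))
S=P[100:190,190:470].reshape(-1,3)
for lo,hi in((.102,.1095),(.1095,.116),(.118,.132)):
    Q=S[(S[:,2]>lo)&(S[:,2]<hi)];print(lo,len(Q),Q.mean(0).round(4),Q.min(0).round(4),Q.max(0).round(4))
G=S[(S[:,2]>.09)&(S[:,2]<.112)]
g=G[G[:,1]<-.095];v=cv2.fitLine(g[:,:2].astype(np.float32),cv2.DIST_HUBER,0,.001,.001).ravel();print("grip line",v, len(g), g.min(0),g.max(0))
g=S[(S[:,2]>.104)&(S[:,2]<.110)&(S[:,1]>-.01)];print("head circ",cv2.minEnclosingCircle(g[:,:2].astype(np.float32)),g[:,:2].min(0),g[:,:2].max(0))
im=c["im"][105:185,190:310];cv2.imwrite("pics/w1c.png",cv2.resize(im[:,:,::-1],None,fx=6,fy=6,interpolation=cv2.INTER_CUBIC))
E
```

```text
head [0.5358 0.0116 0.107 ] [0.5357 0.0119 0.1056]
tab [ 0.548  -0.0012  0.127 ] [ 0.548  -0.0011  0.1267]
pin [ 0.5248 -0.0485  0.112 ] [ 0.525  -0.0485  0.1135]
g0 [ 0.5148 -0.1069  0.108 ] [ 0.5146 -0.1071  0.1071]
g1 [ 0.4963 -0.2106  0.108 ] [ 0.4961 -0.2111  0.1071]
0.102 5232 [ 0.5197 -0.0745  0.1058] [ 0.4856 -0.2142  0.102 ] [0.5594 0.0362 0.1095]
0.1095 774 [ 0.5312 -0.033   0.1115] [ 0.5142 -0.0568  0.1095] [0.5519 0.0024 0.1158]
0.118 110 [5.463e-01 4.000e-04 1.255e-01] [ 0.5407 -0.0042  0.1186] [0.5517 0.0055 0.1278]
grip line [ 0.17966442  0.98372793  0.50643265 -0.15528144] 2800 [ 0.48344852 -0.21443966  0.09253556] [ 0.5249456  -0.09501094  0.10924816]
head circ ((0.5336480736732483, 0.009872514754533768), 0.026926135644316673) [ 0.51239049 -0.0099795 ] [0.55939505 0.03622914]
```

View pics/w1c.png

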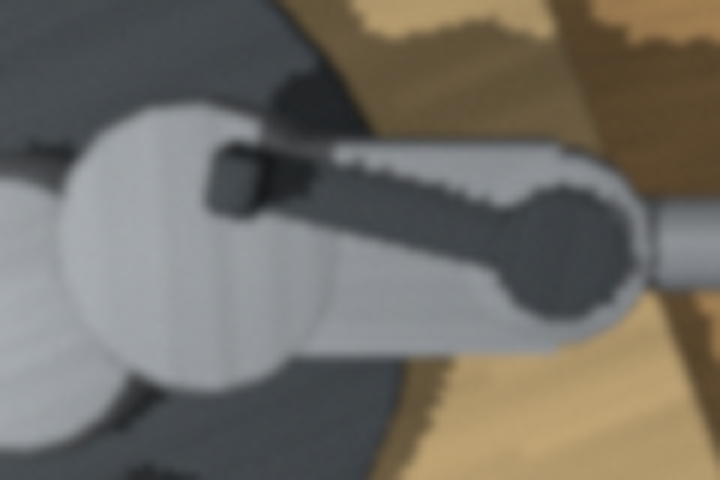

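The measurements put the tab at about (0.546, 0.000), and the tool x axis is already lined up with the wrench's y axis. I'll go to the +x side of the tab with the tip at about 117 mm.

Call:
{"name": "drive_tool", "arguments": {"plan": [[0.028,-0.014,0,0,0,0,-1],[0.028,-0.014,0,0,0,0,-1],[0.027,-0.014,0,0,0,0,-1],[0,0,0.035,0,0,0,-1],[0,0,0.035,0,0,0,-1],[0,0,0.035,0,0,0,-1],[0,0,0.026,0,0,0,-1],[0,0,0,0,0,0,-1],[0,0,0,0,0,0,-1]]}}

```text
t: 3.05
tcp_pos: [0.5715, -0.0044, 0.1303]
tool_rot: [0.996, -0.089, -0.0, -0.0]
force: [1.0, -0.3, 0.8]
finger_gap: 0.002
gripper_force: 0.0
```

```bash
python3 - <<'E'
from h import *
s=manip.sense();print(s["t"],s["tcp_pos"].round(4),s["force"].round(2))
c=cam("scene");im=c["im"][170:240,200:320];cv2.imwrite("pics/s2.png",cv2.resize(im[:,:,::-1],None,fx=6,fy=6,interpolation=cv2.INTER_CUBIC))
E
```

```text
3.05 [ 0.5715 -0.0044  0.1303] [ 1.   -0.34  0.76]
```

View pics/s2.png

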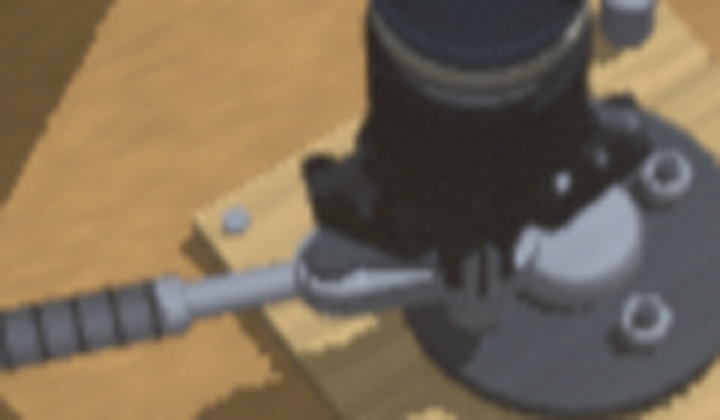

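The fingers stand beside the head at about (480,270) in the crop, clear of the tab. I'll start pushing towards tool -x in small steps and read the force after each.

Call:
{"name": "drive_tool", "arguments": {"plan": [[-0.003,0,0,0,0,0,-1],[-0.002,0,0,0,0,0,-1],[-0.001,0,0,0,0,0,-1],[-0.001,0,0,0,0,0,-1],[0,0,0,0,0,0,-1]]}}

```text
t: 3.6
tcp_pos: [0.5643, -0.003, 0.1306]
tool_rot: [0.996, -0.09, 0.0, 0.0]
force: [0.9, -0.5, -0.1]
finger_gap: 0.003
gripper_force: 0.0
```

Call:
{"name": "drive_tool", "arguments": {"plan": [[-0.001,0,0,0,0,0,-1],[-0.001,0,0,0,0,0,-1],[0,0,0,0,0,0,-1]]}}

```text
t: 3.9
tcp_pos: [0.5622, -0.0026, 0.1301]
tool_rot: [0.996, -0.09, -0.0, -0.0]
force: [0.9, -0.1, -0.2]
finger_gap: -0.003
gripper_force: 0.0
```

Call:
{"name": "drive_tool", "arguments": {"plan": [[-0.001,0,0,0,0,0,-1],[-0.001,0,0,0,0,0,-1],[0,0,0,0,0,0,-1]]}}

```text
t: 4.2
tcp_pos: [0.5602, -0.0022, 0.1301]
tool_rot: [0.996, -0.09, -0.0, -0.0]
force: [0.6, 1.1, -0.5]
finger_gap: 0.005
gripper_force: 0.0
```

Call:
{"name": "drive_tool", "arguments": {"plan": [[-0.001,0,0,0,0,0,-1],[-0.001,0,0,0,0,0,-1],[0,0,0,0,0,0,-1]]}}

```text
t: 4.5
tcp_pos: [0.5582, -0.0018, 0.1302]
tool_rot: [0.996, -0.09, -0.0, -0.0]
force: [-0.5, -1.1, 0.1]
finger_gap: -0.002
gripper_force: 0.0
```

Call:
{"name": "drive_tool", "arguments": {"plan": [[-0.001,0,0,0,0,0,-1],[-0.001,0,0,0,0,0,-1],[0,0,0,0,0,0,-1]]}}

```text
t: 4.8
tcp_pos: [0.5563, -0.0015, 0.1302]
tool_rot: [0.996, -0.09, -0.0, -0.0]
force: [0.4, 0.0, -0.2]
finger_gap: -0.0
gripper_force: 0.0
```

Call:
{"name": "drive_tool", "arguments": {"plan": [[-0.001,0,0,0,0,0,-1],[-0.001,0,0,0,0,0,-1],[0,0,0,0,0,0,-1]]}}

```text
t: 5.1
tcp_pos: [0.5543, -0.0011, 0.1302]
tool_rot: [0.996, -0.09, -0.0, -0.0]
force: [-0.3, 0.2, -0.3]
finger_gap: 0.001
gripper_force: 0.0
```

No contact yet, so I'll check with the wrist camera before going on.

```bash
python3 - <<'E'
from h import *
c=cam("wrist");im=c["im"][130:330,150:400];cv2.imwrite("pics/w3.png",cv2.resize(im[:,:,::-1],None,fx=3,fy=3,interpolation=cv2.INTER_CUBIC))
P=cloud(c);np.save("w3P.npy",P)
E
```

```text
(no output)
```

View pics/w3.png

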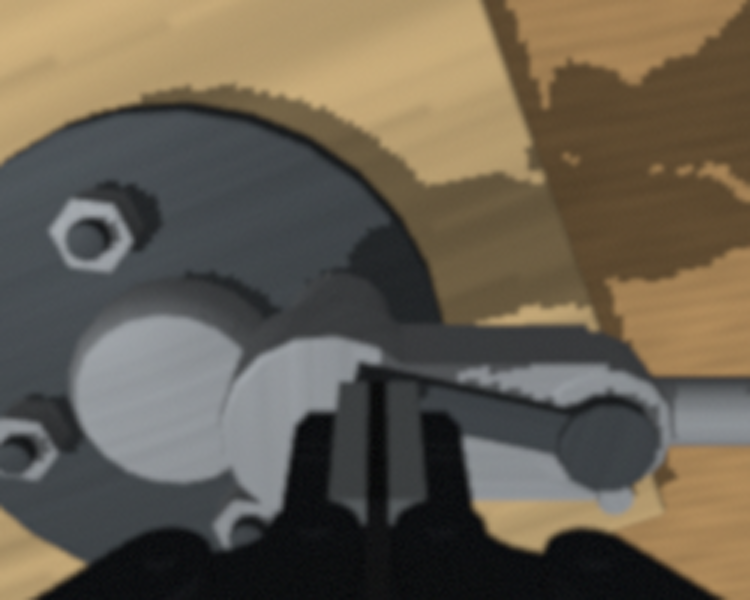

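The view shows the fingertips at crop (375,385) right over the lever's far end, and the tab is hidden behind them. I'll check the finger's position and thickness against the tab using the depth.

```bash
python3 - <<'E'
from h import *
P=np.load("w3P.npy");s=manip.sense();t=s["tcp_pos"];print(t)
ex=np.array([.984,-.177]);ey=np.array([-.177,-.984])
for r,cc in((370,362),(370,385),(375,375),(385,350),(385,400),(400,350),(400,405),(430,345),(430,410),(470,345),(390,440),(420,440),(440,500),(440,610)):
    p=P[130+r//3,150+cc//3];d=p-t;print(r,cc,"x",(1e3*d[:2]@ex).round(1),"y",(1e3*d[:2]@ey).round(1),"z",(1e3*p[2]).round(1))
E
```

```text
[ 0.55443262 -0.00116807  0.13021741]
370 362 x -3.6 y -2.8 z 109.4
370 385 x -4.0 y 2.3 z 108.5
375 375 x -3.7 y 0.4 z 111.8
385 350 x 11.5 y -4.1 z 144.1
385 400 x 11.5 y 4.5 z 144.2
400 350 x 11.9 y -3.9 z 150.1
400 405 x 11.7 y 5.3 z 149.7
430 345 x 11.7 y -4.1 z 159.0
430 410 x 11.0 y 5.5 z 157.8
470 345 x 11.5 y -3.8 z 169.2
390 440 x -7.8 y 13.6 z 110.9
420 440 x 7.6 y 10.8 z 149.3
440 500 x -20.4 y 26.9 z 109.1
440 610 x -18.5 y 49.9 z 112.2
```

```bash
python3 - <<'E'
from h import *
t=manip.sense()["tcp_pos"]
ex=np.array([.984,-.177]);ey=np.array([-.177,-.984])
for n in("scene","wrist"):
    c=cam(n);P=cloud(c).reshape(-1,3);d=P-t;a=1e3*d[:,:2]@ex;b=1e3*d[:,:2]@ey;z=P[:,2]*1e3
    m=(abs(a)<25)&(abs(b)<14)&(z>113)&(z<175)
    o=np.argsort(z[m])
    print(n,m.sum());print(np.c_[a[m],b[m],z[m]][o][:40:2 if n=="scene" else 3].round(0).astype(int).tolist())
    if n=="scene": cv2.imwrite("pics/s4.png",cv2.resize(c["im"][185:235,230:310][:,:,::-1],None,fx=9,fy=9,interpolation=cv2.INTER_CUBIC))
E
```

```text
scene 83
[[-15, 12, 113], [-18, 14, 113], [-9, 13, 114], [-11, 10, 114], [8, -2, 143], [8, -6, 146], [9, 5, 147], [7, 3, 147], [10, 1, 148], [3, 9, 148], [6, 12, 150], [8, 5, 151], [11, -1, 152], [9, -2, 153], [11, 1, 153], [8, 1, 153], [-5, 14, 154], [4, 9, 155], [8, 5, 155], [9, -6, 156]]
wrist 1924
[[-4, 0, 113], [-3, -2, 113], [-3, -3, 114], [11, 3, 142], [11, 4, 143], [11, -4, 143], [12, -3, 143], [12, 6, 143], [12, 5, 143], [11, 2, 143], [11, 6, 143], [11, -1, 143], [11, -1, 144], [12, -4, 144]]
```

View pics/s4.png

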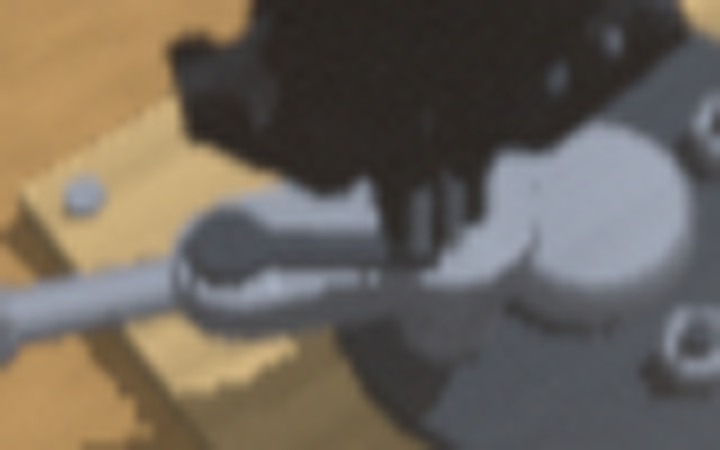

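Both cameras show the fingertips ending at z of about 0.142, roughly 12 mm above the TCP height rather than below it, so they're passing over the tab. I'll back out to +x, go 26 mm lower and check with the depth.

Call:
{"name": "drive_tool", "arguments": {"plan": [[0.01,0,0,0,0,0,-1],[0.009,0,0,0,0,0,-1],[0,0,0.005,0,0,0,-1],[0,0,0.007,0,0,0,-1],[0,0,0.007,0,0,0,-1],[0,0,0.006,0,0,0,-1],[0,0,0,0,0,0,-1],[0,0,0,0,0,0,-1]]}}

```text
t: 6.05
tcp_pos: [0.5729, -0.0045, 0.1048]
tool_rot: [0.996, -0.09, -0.0, -0.0]
force: [0.2, -0.5, 0.0]
finger_gap: -0.003
gripper_force: 0.0
```

```bash
cat > tip.py <<'E'
from h import *
s=manip.sense();t=s["tcp_pos"];print(s["t"],t.round(4),s["force"].round(1))
ex=np.array([.984,-.177]);ey=np.array([-.177,-.984])
for n in("scene","wrist"):
    c=cam(n);P=cloud(c).reshape(-1,3);d=P-t;a=1e3*d[:,:2]@ex;b=1e3*d[:,:2]@ey;z=P[:,2]*1e3
    m=(abs(a-11)<4)&(abs(b)<10)&(z>80)&(z<160)
    print(n,np.sort(z[m])[:12].round(0))
    w=(P-[.5463,.0004,.12]);m=(np.linalg.norm(w[:,:2],axis=1)<.035)&(z>119)&(a<-15)&(z<130);print("tab?",m.sum(),P[m].mean(0).round(4) if m.any() else 0)
E
python3 tip.py
```

```text
6.05 [ 0.5729 -0.0045  0.1048] [ 0.2 -0.5  0. ]
scene [119. 120. 120. 122. 123. 124. 124. 125. 127. 127. 129. 130.]
tab? 0 0
wrist [117. 117. 117. 117. 118. 118. 118. 118. 118. 118. 118. 118.]
tab? 0 0
```

The tip is now measured at 0.117, so I'll push again in small steps.

Call:
{"name": "drive_tool", "arguments": {"plan": [[-0.003,0,0,0,0,0,-1],[-0.002,0,0,0,0,0,-1],[-0.001,0,0,0,0,0,-1],[0,0,0,0,0,0,-1]]}}

```text
t: 6.55
tcp_pos: [0.5671, -0.0035, 0.1054]
tool_rot: [0.996, -0.09, -0.0, -0.0]
force: [-0.4, -0.0, 0.3]
finger_gap: 0.001
gripper_force: 0.0
```

Call:
{"name": "drive_tool", "arguments": {"plan": [[-0.001,0,0,0,0,0,-1],[-0.001,0,0,0,0,0,-1],[0,0,0,0,0,0,-1]]}}

```text
t: 6.85
tcp_pos: [0.5651, -0.0031, 0.1052]
tool_rot: [0.996, -0.09, -0.0, -0.0]
force: [-0.0, 0.7, -1.5]
finger_gap: -0.003
gripper_force: 0.0
```

Call:
{"name": "drive_tool", "arguments": {"plan": [[-0.001,0,0,0,0,0,-1],[-0.001,0,0,0,0,0,-1],[0,0,0,0,0,0,-1]]}}

```text
t: 7.15
tcp_pos: [0.5631, -0.0027, 0.1052]
tool_rot: [0.996, -0.09, -0.0, -0.0]
force: [0.1, 0.1, 0.8]
finger_gap: 0.001
gripper_force: 0.0
```

Call:
{"name": "drive_tool", "arguments": {"plan": [[-0.001,0,0,0,0,0,-1],[-0.001,0,0,0,0,0,-1],[0,0,0,0,0,0,-1]]}}

```text
t: 7.45
tcp_pos: [0.5619, -0.0026, 0.1053]
tool_rot: [0.996, -0.09, 0.001, 0.0]
force: [0.8, -1.0, -0.5]
finger_gap: 0.0
gripper_force: 0.5
```

Call:
{"name": "drive_tool", "arguments": {"plan": [[-0.001,0,0,0,0,0,-1],[-0.001,0,0,0,0,0,-1],[0,0,0,0,0,0,-1]]}}

```text
t: 7.75
tcp_pos: [0.5613, -0.0024, 0.1056]
tool_rot: [0.996, -0.09, 0.002, 0.0]
force: [4.8, -1.2, -1.7]
finger_gap: -0.001
gripper_force: 2.6
```

Contact has been made. I'll carry on gently.

Call:
{"name": "drive_tool", "arguments": {"plan": [[-0.001,0,0,0,0,0,-1],[0,0,0,0,0,0,-1]]}}

```text
t: 7.95
tcp_pos: [0.5612, -0.0024, 0.1057]
tool_rot: [0.996, -0.09, 0.003, 0.0]
force: [6.3, 0.2, -2.2]
finger_gap: 0.002
gripper_force: 3.1
```

Call:
{"name": "drive_tool", "arguments": {"plan": [[-0.001,0,0,0,0,0,-1],[0,0,0,0,0,0,-1]]}}

```text
t: 8.15
tcp_pos: [0.561, -0.0023, 0.1058]
tool_rot: [0.996, -0.09, 0.004, 0.0]
force: [7.0, -0.7, -3.5]
finger_gap: -0.003
gripper_force: 3.7
```

Call:
{"name": "drive_tool", "arguments": {"plan": [[-0.001,0,0,0,0,0,-1],[0,0,0,0,0,0,-1]]}}

```text
t: 8.35
tcp_pos: [0.5608, -0.0022, 0.1059]
tool_rot: [0.996, -0.09, 0.005, 0.0]
force: [8.9, -0.0, -4.2]
finger_gap: -0.0
gripper_force: 4.3
```

Call:
{"name": "drive_tool", "arguments": {"plan": [[-0.001,0,0,0,0,0,-1],[-0.001,0,0,0,0,0,-1],[0,0,0,0,0,0,-1]]}}

```text
t: 8.65
tcp_pos: [0.5599, -0.0019, 0.1061]
tool_rot: [0.996, -0.09, 0.006, 0.0]
force: [10.8, 0.2, -5.0]
finger_gap: 0.004
gripper_force: 5.1
```

Call:
{"name": "drive_tool", "arguments": {"plan": [[-0.001,0,0,0,0,0,-1],[-0.001,0,0,0,0,0,-1],[0,0,0,0,0,0,-1]]}}

```text
t: 8.95
tcp_pos: [0.5575, -0.0008, 0.106]
tool_rot: [0.996, -0.091, 0.005, -0.001]
force: [10.1, 2.7, -4.8]
finger_gap: -0.002
gripper_force: 4.6
```

Call:
{"name": "drive_tool", "arguments": {"plan": [[-0.001,0,0,0,0,0,-1],[-0.001,0,0,0,0,0,-1],[0,0,0,0,0,0,-1]]}}

```text
t: 9.25
tcp_pos: [0.5544, 0.0003, 0.1059]
tool_rot: [0.996, -0.091, 0.004, -0.001]
force: [8.9, 4.3, -1.7]
finger_gap: -0.002
gripper_force: 3.6
```

Call:
{"name": "drive_tool", "arguments": {"plan": [[-0.001,0,0,0,0,0,-1],[-0.001,0,0,0,0,0,-1],[-0.001,0,0,0,0,0,-1],[0,0,0,0,0,0,-1]]}}

```text
t: 9.65
tcp_pos: [0.5486, 0.0006, 0.1057]
tool_rot: [0.996, -0.09, 0.001, -0.0]
force: [2.8, 2.1, 1.0]
finger_gap: 0.006
gripper_force: 1.5
```

Call:
{"name": "drive_tool", "arguments": {"plan": [[-0.001,0,0,0,0,0,-1],[-0.001,0,0,0,0,0,-1],[-0.001,0,0,0,0,0,-1],[0,0,0,0,0,0,-1]]}}

```text
t: 10.05
tcp_pos: [0.5427, 0.0007, 0.1047]
tool_rot: [0.996, -0.09, -0.002, 0.0]
force: [-0.1, 0.3, -0.9]
finger_gap: -0.0
gripper_force: 0.0
```

Call:
{"name": "drive_tool", "arguments": {"plan": [[-0.001,0,0,0,0,0,-1],[-0.001,0,0,0,0,0,-1],[0,0,0,0,0,0,-1]]}}

```text
t: 10.35
tcp_pos: [0.5422, 0.001, 0.1051]
tool_rot: [0.996, -0.09, -0.0, -0.0]
force: [-0.3, 1.3, -0.3]
finger_gap: 0.001
gripper_force: 0.0
```

The force has dropped to zero, so the lever has probably clicked over. I'll back off, rise and look.

Call:
{"name": "drive_tool", "arguments": {"plan": [[0.01,0,0,0,0,0,-1],[0,0,-0.03,0,0,0,-1],[0,0,-0.04,0,0,0,-1],[-0.02,0.01,-0.04,0,0,0,-1],[-0.035,0.02,-0.04,0,0,0,-1],[-0.035,0.015,0,0,0,0,-1],[0,0,0,0,0,0,-1],[0,0,0,0,0,0,-1]]}}

```text
t: 11.15
tcp_pos: [0.4609, -0.0278, 0.2511]
tool_rot: [0.996, -0.09, 0.001, 0.0]
force: [0.2, -0.1, 0.3]
finger_gap: 0.002
gripper_force: 0.0
```

```bash
cat > w.py <<'E'
from h import *
import sys
s=manip.sense();print(s["t"],s["tcp_pos"].round(4),s["force"].round(1))
c=cam("wrist");P=cloud(c);z=P[...,2]
box=(abs(P[...,0]-.55)<.16)&(abs(P[...,1]+.07)<.16)
v=np.where(box&(z>.118)&(z<.132)&(np.hypot(P[...,0]-.536,P[...,1]-.012)<.05));
if len(v[0]): print("tab",len(v[0]),P[v].mean(0).round(4),np.mean(v,1).round(0))
G=P[box&(z>.088)&(z<.112)];G=G[np.hypot(G[:,0]-.536,G[:,1]-.008)>.105]
l=cv2.fitLine(G[:,:2].astype(np.float32),cv2.DIST_HUBER,0,.001,.001).ravel();print("handle",l,"ang",np.degrees(np.arctan2(l[1],l[0])).round(2),len(G))
cv2.imwrite("pics/"+sys.argv[1],c["im"][:,:,::-1])
E
python3 w.py w5.png
```

```text
11.15 [ 0.4609 -0.0278  0.2511] [ 0.2 -0.1  0.3]
tab 117 [0.5216 0.0047 0.1254] [141. 227.]
handle [ 0.17598477  0.9843929   0.5060418  -0.1548068 ] ang 79.86 3163
```

View pics/w5.png

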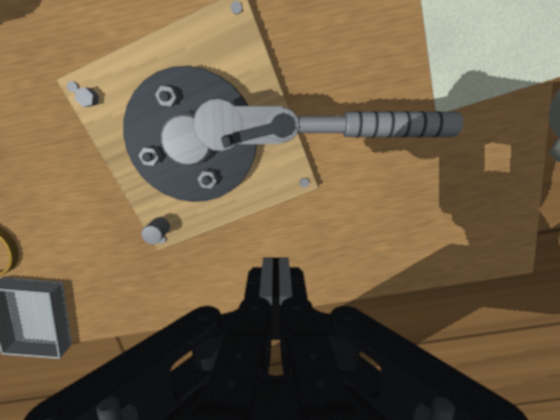

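The picture shows the tab now at (227,141), on the robot's side of the head. It has moved 25 mm, which mirrors its first position, so the lever is on loosening at about 0.43 rad. The handle stayed put. Next I'll put the shut fingers on the robot side of the grip, at r = 150 mm.

Call:
{"name": "drive_tool", "arguments": {"plan": [[0.012,0.033,0,0,0,0,-1],[0.012,0.033,0,0,0,0,-1],[0.012,0.033,0,0,0,0,-1],[0,0,0.044,0,0,0,-1],[0,0,0.044,0,0,0,-1],[0,0,0.044,0,0,0,-1],[0,0,0.042,0,0,0,-1],[0,0,0,0,0,0,-1],[0,0,0,0,0,0,-1]]}}

```text
t: 12.1
tcp_pos: [0.479, -0.1313, 0.0756]
tool_rot: [0.996, -0.089, -0.001, -0.0]
force: [0.4, -0.3, 0.2]
finger_gap: -0.004
gripper_force: 0.0
```

Call:
{"name": "drive_tool", "arguments": {"plan": [[0.002,0,0,0,0,0,-1],[0.002,0,0,0,0,0,-1],[0.002,0,0,0,0,0,-1],[0.002,0,0,0,0,0,-1],[0.001,0,0,0,0,0,-1],[0,0,0,0,0,0,-1]]}}

```text
t: 12.7
tcp_pos: [0.4873, -0.1329, 0.0768]
tool_rot: [0.996, -0.09, 0.0, 0.0]
force: [-0.7, -0.8, 0.7]
finger_gap: 0.0
gripper_force: 0.2
```

Just touching. Now I'll swing along the arc, turning the tool with the handle.

Call:
{"name": "drive_tool", "arguments": {"plan": [[0.002,0,0,0,0,0,-1],[0.0039,0.0006,0,0,0,-1.5,-1],[0.0039,0.0006,0,0,0,-1.5,-1],[0.0039,0.0006,0,0,0,-1.5,-1],[0.0039,0.0006,0,0,0,-1.5,-1],[0,0,0,0,0,0,-1]]}}

```text
t: 13.3
tcp_pos: [0.5051, -0.1381, 0.0763]
tool_rot: [0.999, -0.037, 0.001, 0.0]
force: [0.6, -0.1, -1.1]
finger_gap: 0.001
gripper_force: 0.2
```

Call:
{"name": "drive_tool", "arguments": {"plan": [[0.0039,0.0006,0,0,0,-1.5,-1],[0.0039,0.0006,0,0,0,-1.5,-1],[0.0039,0.0006,0,0,0,-1.5,-1],[0.0039,0.0006,0,0,0,-1.5,-1],[0,0,0,0,0,0,-1]]}}

```text
t: 13.8
tcp_pos: [0.5189, -0.1404, 0.0763]
tool_rot: [1.0, 0.016, -0.001, -0.0]
force: [-4.7, 0.3, 1.8]
finger_gap: 0.001
gripper_force: 2.2
```

Call:
{"name": "drive_tool", "arguments": {"plan": [[0.0039,0.0006,0,0,0,-1.5,-1],[0.0039,0.0006,0,0,0,-1.5,-1],[0,0,0,0,0,0,-1]]}}

```text
t: 14.1
tcp_pos: [0.5245, -0.1411, 0.0762]
tool_rot: [0.999, 0.042, -0.003, -0.001]
force: [-8.7, 0.0, 5.1]
finger_gap: -0.003
gripper_force: 4.4
```

Call:
{"name": "drive_tool", "arguments": {"plan": [[0.0039,0.0006,0,0,0,-1.5,-1],[0.0039,0.0006,0,0,0,-1.5,-1],[0,0,0,0,0,0,-1]]}}

```text
t: 14.4
tcp_pos: [0.5321, -0.1415, 0.0762]
tool_rot: [0.998, 0.068, -0.004, -0.001]
force: [-9.5, -0.8, 5.8]
finger_gap: 0.002
gripper_force: 4.7
```

Call:
{"name": "drive_tool", "arguments": {"plan": [[0.0039,0.0006,0,0,0,-1.5,-1],[0.0039,0.0006,0,0,0,-1.5,-1],[0,0,0,0,0,0,-1]]}}

```text
t: 14.7
tcp_pos: [0.5399, -0.1414, 0.0762]
tool_rot: [0.996, 0.094, -0.004, -0.001]
force: [-9.9, -0.0, 5.7]
finger_gap: 0.001
gripper_force: 4.7
```

The force has levelled off at about 11 N, so the nut has been turning since the tool was at about x = 0.523. I want roughly 46° of nut turn and about 40° is left.

Call:
{"name": "drive_tool", "arguments": {"plan": [[0.0039,0.0006,0,0,0,-1.5,-1],[0.0039,0.0006,0,0,0,-1.5,-1],[0.0039,0.0006,0,0,0,-1.5,-1],[0.0039,0.0006,0,0,0,-1.5,-1],[0.0039,0.0006,0,0,0,-1.5,-1],[0.0039,0.0006,0,0,0,-1.5,-1]]}}

```text
t: 15.3
tcp_pos: [0.5626, -0.1392, 0.0762]
tool_rot: [0.985, 0.173, -0.005, -0.002]
force: [-12.1, -1.4, 5.8]
finger_gap: 0.003
gripper_force: 5.5
```

Call:
{"name": "drive_tool", "arguments": {"plan": [[0.0039,0.0006,0,0,0,-1.5,-1],[0.0039,0.0006,0,0,0,-1.5,-1],[0.0039,0.0006,0,0,0,-1.5,-1],[0.0039,0.0006,0,0,0,-1.5,-1],[0.0039,0.0006,0,0,0,-1.5,-1],[0.0039,0.0006,0,0,0,-1.5,-1],[0,0,0,0,0,0,-1]]}}

```text
t: 16.0
tcp_pos: [0.586, -0.1332, 0.0762]
tool_rot: [0.968, 0.249, -0.004, -0.002]
force: [-10.6, -1.0, 6.6]
finger_gap: 0.0
gripper_force: 4.5
```

```bash
python3 w.py w6.png
```

```text
16.0 [ 0.586  -0.1332  0.0762] [-10.6  -1.    6.6]
handle [ 0.47194368 -0.8816287   0.6116214  -0.12474636] ang -61.84 14174
```

The handle is at about -62°, which agrees with the tool's arc, so the nut has turned about 24°. I'll turn it another 22° or so.

Call:
{"name": "drive_tool", "arguments": {"plan": [[0.0039,0.0006,0,0,0,-1.5,-1],[0.0039,0.0006,0,0,0,-1.5,-1],[0.0039,0.0006,0,0,0,-1.5,-1],[0.0039,0.0006,0,0,0,-1.5,-1],[0.0039,0.0006,0,0,0,-1.5,-1],[0.0039,0.0006,0,0,0,-1.5,-1],[0.0039,0.0006,0,0,0,-1.5,-1]]}}

```text
t: 16.75
tcp_pos: [0.6104, -0.1225, 0.0762]
tool_rot: [0.941, 0.337, -0.005, -0.002]
force: [-12.0, -2.1, 5.9]
finger_gap: -0.002
gripper_force: 5.3
```

Call:
{"name": "drive_tool", "arguments": {"plan": [[0.0039,0.0006,0,0,0,-1.5,-1],[0.0039,0.0006,0,0,0,-1.5,-1],[0.0039,0.0006,0,0,0,-1.5,-1],[0.0039,0.0006,0,0,0,-1.5,-1],[0.0039,0.0006,0,0,0,-1.5,-1],[0.0039,0.0006,0,0,0,-1.5,-1],[0.0039,0.0006,0,0,0,-1.5,-1],[0,0,0,0,0,0,-1],[0,0,0,0,0,0,-1]]}}

```text
t: 17.65
tcp_pos: [0.6338, -0.107, 0.076]
tool_rot: [0.907, 0.421, -0.004, -0.002]
force: [-9.3, -2.8, 4.7]
finger_gap: 0.0
gripper_force: 4.2
```

```bash
python3 w.py w7.png
```

```text
17.65 [ 0.6338 -0.107   0.076 ] [-9.3 -2.8  4.7]
handle [ 0.75877905 -0.6513481   0.66545326 -0.09908982] ang -40.64 14179
```

The handle has swung 59.5° in total and the nut about 45°, which is inside the band whatever the idle swing was. I'll back off, lift clear and look.

Call:
{"name": "drive_tool", "arguments": {"plan": [[-0.004,0,0,0,0,0,-1],[-0.006,0,0,0,0,0,-1],[-0.01,0,0,0,0,0,-1],[-0.01,0,-0.02,0,0,0,-1],[0,0,-0.04,0,0,0,-1],[0,0,-0.05,0,0,0,-1],[-0.02,0,-0.045,0,0,0,-1],[-0.03,0,-0.03,0,0,0,-1],[0,0,0,0,0,0,-1],[0,0,0,0,0,0,-1]]}}

```text
t: 18.7
tcp_pos: [0.5864, -0.1685, 0.2626]
tool_rot: [0.908, 0.42, 0.002, 0.001]
force: [-0.9, -0.2, -0.9]
finger_gap: -0.001
gripper_force: 0.0
```

```bash
python3 w.py w8.png
```

```text
18.7 [ 0.5864 -0.1685  0.2626] [-0.9 -0.2 -0.9]
tab 152 [ 0.533  -0.0068  0.1249] [ 99. 111.]
handle [ 0.7059061 -0.7083054  0.6559549 -0.1081282] ang -45.1 3178
```

View pics/w8.png

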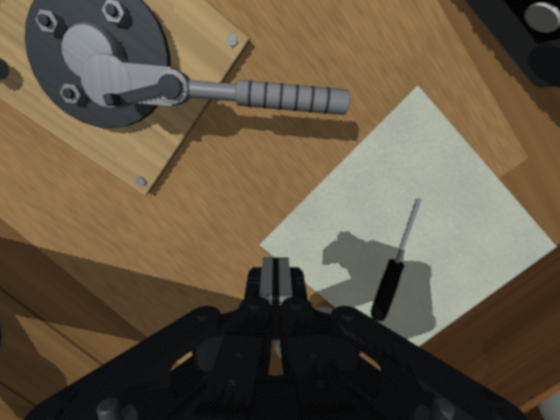

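The picture shows the handle free at about -45°, a swing of 55° with the nut turned about 45°. The tab at (111,99) is still on the loosening side, nothing else has moved, and the arm is clear. I'll hand in.

```bash
python3 -c "
from station import manip
print(manip.sign_off())"
```

```text
the job is handed in; nothing more can be done
None
```

I pushed the lever over to loosening and backed the nut off by an estimated 45° (0.8 rad). The wrench is still on the nut, the arm is clear, and the job is handed in at about 19 s; sign-off returned no verdict.

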